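# Hold the jar funnel over the jar on the scale

### The arm

A 6-joint arm with a two-finger parallel gripper is mounted at the origin on the work surface. World frame = base frame: x ahead of the robot, y to its left, z up, the work surface at z = 0. Lengths are in m, angles in degrees, forces in N, time in s.
With the tool pointing down it reaches from about 0.4 to 0.825 m from the base axis. Payload 7 kg.
Tool frame: the origin (TCP) lies midway between the tips of the shut fingers; the grasp point (between the pads) lies 19 mm behind it; x points along the fingers, z is the direction in which the jaws open and shut, and the axes are right-handed (so a half turn about x gives the same grasp; the last joint's range is limited). The gripper opens to 88 mm and grips with 3 to 60 N. Pads are 19 mm wide; open, the fingers measure 130 mm over their backs; the gripper's body (78 mm by 193 mm) begins 47 mm behind the grasp point.
Start: joints at [91.736, 20.546, 0.682, 0, -70.136, -16.507], TCP at [0.172, 0.653, 0.227] pointing down, gripper open.
Joint ranges: [-176.03, 176.03], [-82.01, 121.73], [-58.28, 71.71], [-173.87, 95.51], [-174.79, -0.11], [-173.66, 173.66]. Speed limits (degrees/s): [136.94, 136.94, 172.46, 180, 180, 180].

### API

Orientations are given as [roll, pitch, yaw] about the fixed x, y, z axes, in that order (R = Rz(yaw) Ry(pitch) Rx(roll)).
In Python, from plant import ctrl gives the robot as it stands.
- The arm moves only by the tool servo_tool, never from a script. Its argument "motion" is a list of rows, each an object with "offset": the shift along the tool's x, y, z in m, a list of three; "roll": the turn about the tool's x in degrees; "claw": the opening, from -1 (shut) to 1 (fully open), so that 0 is half open. In form: [{"offset": [x, y, z], "roll": roll, "claw": claw}, ...]. A call has 1 to 12 rows; each row shifts and turns the commanded pose from where the row before left it, along the tool's axes as they then stand; what a row does not reach is not made up. A row lasts 1/8 s, in which the tool goes at most 62.5 mm and 10.7 degrees, less where a joint would pass 70% of its speed; a pose out of reach is approached as far as the arm can. A call is refused whole if a number of a shift passes 0.0625 or a number of a turn 10.7, either way. A call with a gripper value outside its range is refused whole. The fingers move at their own pace and stop on an object; the grip force is fixed at half the most. Time passes only in rows, so rows that do not move let the fingers close. It gives the time, the measured TCP pose, the force and the opening at its end, in the units of the state.
- ctrl.get_obs(): the state, without advancing time (a new reading comes with each control period).
- ctrl.snapshot(name): name is "scene" or "top" or "wrist"; returns a dict with "frame" (480x640x3 uint8, blue, green, red), "z_map" (480x640 float32, m along the optical axis (not along the pixel's ray), 0 where there is no reading), "mtx" (3x3 intrinsics, pixels), "extrinsics" (4x4, takes a point from camera to world coordinates). Camera axes: x right, y up, looking along -z (the intrinsics and any distortion apply to the point x, -y, -z); pixel columns grow to the right and rows downward; lengths in m; the calibration is good to about 2 mm. A picture is of the moment at which its call begins.
- ctrl.close_job(): hands the job in, once; it reports no verdict.
The state is a dict: "clock": time; "joint_pos": joint angles; "qvel": joint speeds; "tau": joint torques, N m; "tool_pos": TCP position; "orientation": TCP orientation; "force": force on the tool from outside, world axes, zero at the start; "moment": the same for the moment, N m; "opening": finger opening in m.
Only numpy, scipy, OpenCV 4.12 (cv2) and the standard library are available. Lean on these libraries where they do the work, as an engineer would, in place of code of your own. Each camera call takes 0.05 s, during which the arm holds its last target.

### The job

I am about to weigh walnut kernels into the next jar: pick the steel funnel by its handle out of the jar that has just been filled, bring it across to the scale without shifting or knocking over any jar, and hold it upright over the open jar on the scale, spout centred over the mouth and about a centimetre above the rim, touching neither the jar nor the scale so that the reading stays true. Finish while still holding the funnel there by its handle; I will pour through it.

Things in the scene. Friction and masses are not known exactly. Their poses are not given: they have to be found in the camera images.
- funnel: wide jar-filling funnel of bare sheet steel, 72 mm high, 124 mm across the top, with a black handle at one side; about 0.16 kg. Origin: centre of the spout's open lower end; z up along the funnel's axis. The spout is 46 to 48 mm across outside and 26 mm long; there a flat shoulder, 92 mm across, rests on the rim of the full jar at the start; the cone stands above it. The handle runs out along the funnel's own -x, level, at 64 mm above the origin
- funnel_grip (a point): middle of the funnel's black handle: a level bar 92 mm long (along the funnel's x), 17 mm wide (along its y) and 12 mm thick, its middle 121 mm from the funnel's axis and 64 mm above the origin (about 138 mm above the bench at the start). Axes as the funnel's
- full_jar: open glass jar full of kernels, standing on the bench with the funnel sitting in its mouth; 88 mm across and 100 mm high, mouth 76 mm across, glass 4 mm thick; about 0.45 kg, not fastened. Origin: centre of its underside, z up
- jar: the open empty glass jar that stands on the scale; 88 mm across and 100 mm high, mouth 76 mm across, glass 4 mm thick; 0.25 kg, not fastened. Origin: centre of its underside, z up
- jar_rim (a point): centre of the mouth of the jar on the scale, level with its rim, 100 mm above its underside (158 mm above the bench)
- scale: low white bench scale, fixed, with a square metal platter 160 x 165 mm whose top is 58 mm above the bench; the case is 168 mm wide and reaches from 150 mm towards its own -x (sloped panel with a dark display and black keys) to 83 mm towards +x. Origin: under the middle of the platter, at bench level. The funnel's jar and the scale stand on opposite sides of the tray, either one on the left
- tray: shallow cardboard tray, fixed, 300 mm (its x) by 104 mm, 34 mm high, between the full jar and the scale; three closed jars stand in it in a row. Origin: centre of its underside
- closed_jar1: closed glass jar of kernels with a metal lid, 88 mm across, 110 mm high, standing in the tray (its lid 115 mm above the bench). Origin: centre of its underside
- closed_jar2: closed glass jar of kernels with a metal lid, 88 mm across, 110 mm high, standing in the tray (its lid 115 mm above the bench). Origin: centre of its underside
- closed_jar3: closed glass jar of kernels with a metal lid, 88 mm across, 110 mm high, standing in the tray (its lid 115 mm above the bench). Origin: centre of its underside
- spare_jar: another open empty glass jar standing on the bench, not on the scale; 88 mm across and 100 mm high, mouth 76 mm across, glass 4 mm thick. Leave it. Origin: centre of its underside
Not all that is in view belongs to the job. What is shaped like the full_jar but blue is not meant.

How it is judged (in metres and radians):
On the way:
1. the funnel is held by its handle, lifted clear out of the full jar (contact force between the fingers and funnel above 0.5 N and distance between the grasp point and funnel_grip below 0.06 m and z of funnel in the frame of full_jar above 0.11 m), for 0.2 s.
At the end, for the whole second after the job is handed in: Funnel held by its handle, spout end within 14 mm of the mouth's centre and 3 to 25 mm above the rim of the jar on the scale; upright (0.15 rad), still, touching no jar, tray or scale; robot clear of jar and scale; full jar within 30 mm, that jar within 15 mm of their starts, upright (contact force between the fingers and funnel above 0.5 N and distance between the grasp point and funnel_grip below 0.06 m and contact force between each of funnel, the fingers, the arm and jar below 0.05 N and contact force between each of funnel, the fingers, the arm and scale below 0.05 N and contact force between funnel and full_jar below 0.05 N and contact force between funnel and tray below 0.05 N and contact force between funnel and closed_jar1 below 0.05 N and contact force between funnel and closed_jar2 below 0.05 N and contact force between funnel and closed_jar3 below 0.05 N and contact force between funnel and spare_jar below 0.05 N and horizontal distance between funnel and jar_rim below 0.014 m and z of funnel in the frame of jar_rim between 0.003 and 0.025 m and angle between funnel's own z axis and vertical below 0.15 rad and linear speed of funnel below 0.02 m/s and distance of full_jar from where it was at the start of the episode below 0.03 m and angle between each of full_jar, jar's own z axis and vertical below 0.1 rad and distance of jar from where it was at the start of the episode below 0.015 m); the arm keeps its last pose, push and grip.
It fails at once if the full jar is dragged, lifted or tipped (30 mm, 0.3 rad) (distance of full_jar from where it was at the start of the episode above 0.03 m or angle between full_jar's own z axis and vertical above 0.3 rad).
It fails at once if the jar on the scale is shifted or tipped (15 mm, 0.2 rad) (distance of jar from where it was at the start of the episode above 0.015 m or angle between jar's own z axis and vertical above 0.2 rad).
It fails at once if a closed jar or the spare jar is moved (30 mm) or knocked over (distance of any of closed_jar1, closed_jar2, closed_jar3, spare_jar from where it was at the start of the episode above 0.03 m or angle between any of closed_jar1, closed_jar2, closed_jar3, spare_jar's own z axis and vertical above 0.3 rad).
It also fails if it takes over 48 s, if anything falls off the work surface, if the arm or the gripper's body presses on something with over 40 N, if the wrist force passes 120 N, or if a joint passes its speed limit or range.

## Working session

There is one attempt and no reset: what is moved stays moved. The work goes in short steps, Python scripts to look and compute and a tool call to move; the robot and the scene stay as the last step left them, time stands still between calls to the robot, and variables do not carry over. Pictures are saved under pics/ and viewed, and the job is handed in when it is done.

Besides the shell and the picture viewer there is one more tool, called as a command line: name --argument value ..., lists and objects as JSON in quotes. servo_tool: Moves the arm, as the interface text tells. Its arguments: {"type":"object","properties":{"motion":{"type":"array"}},"required":["motion"]}

```bash
mkdir -p pics; ls; cat > h.py <<'E'
import numpy as np,cv2
from plant import ctrl
def snap(n,tag):
    s=ctrl.snapshot(n); np.savez(f'{tag}.npz',**{k:np.asarray(v) for k,v in s.items()}); cv2.imwrite(f'pics/{tag}.png',s['frame']); return s
def load(tag): return dict(np.load(f'{tag}.npz'))
def ray(s,u,v):
    K=s['mtx'];E=s['extrinsics'];d=np.array([(u-K[0,2])/K[0,0],-(v-K[1,2])/K[1,1],-1.]);return E[:3,3],E[:3,:3]@d
def plane(s,u,v,z):
    o,d=ray(s,u,v);return o+d*(z-o[2])/d[2]
def depthpt(s,u,v):
    o,d=ray(s,u,v);return o+d*s['z_map'][int(round(v)),int(round(u))]
def cloud(s):
    K=s['mtx'];E=s['extrinsics'];h,w=s['z_map'].shape;u,v=np.meshgrid(np.arange(w),np.arange(h))
    d=np.stack([(u-K[0,2])/K[0,0],-(v-K[1,2])/K[1,1],-np.ones_like(u,float)],-1)*s['z_map'][...,None]
    P=d@E[:3,:3].T+E[:3,3];P[s['z_map']==0]=np.nan;return P
def proj(s,p):
    E=s['extrinsics'];c=E[:3,:3].T@(np.asarray(p)-E[:3,3]);K=s['mtx'];return K[0,0]*c[0]/-c[2]+K[0,2],K[1,1]*-c[1]/-c[2]+K[1,2]
E
python3 - <<'E'
from h import *
for n in ('scene','top','wrist'):
    s=snap(n,n+'0');print(n,s['mtx'].round(1).tolist(),s['extrinsics'].round(3).tolist(),[k for k in s])
print(ctrl.get_obs())
E
```

```text
pics
scene [[515.4, 0.0, 319.1], [0.0, 515.4, 244.2], [0.0, 0.0, 1.0]] [[-0.125, -0.819, 0.56, 1.218], [0.992, -0.096, 0.081, 0.055], [-0.013, 0.565, 0.825, 1.071], [0.0, 0.0, 0.0, 1.0]] ['frame', 'z_map', 'mtx', 'extrinsics']
top [[438.3, 0.0, 323.5], [0.0, 438.3, 239.8], [0.0, 0.0, 1.0]] [[0.027, 0.988, -0.154, 0.43], [-1.0, 0.029, 0.007, -0.037], [0.011, 0.153, 0.988, 1.155], [0.0, 0.0, 0.0, 1.0]] ['frame', 'z_map', 'mtx', 'extrinsics']
wrist [[404.4, 0.0, 317.1], [0.0, 404.4, 234.2], [0.0, 0.0, 1.0]] [[-0.256, 0.921, 0.294, 0.252], [-0.967, -0.244, -0.076, 0.631], [0.002, -0.303, 0.953, 0.383], [0.0, 0.0, 0.0, 1.0]] ['frame', 'z_map', 'mtx', 'extrinsics']
{'clock': 0.15, 'joint_pos': array([ 9.17364402e+01,  2.05827738e+01,  6.44887275e-01, -1.47529881e-02,
       -7.01369341e+01, -1.65074605e+01]), 'qvel': array([ 0.05387981, -0.02743801,  0.14156272,  0.05370043, -0.10023158,
        0.02261494]), 'tau': array([-1.03629682e-03, -5.83273387e+01,  2.93295014e+01,  7.00117797e+00,
        8.86859576e-03, -1.04686369e-04]), 'tool_pos': array([0.17202106, 0.65231337, 0.22582176]), 'orientation': array([  6.00639653,  89.92390424, -98.76964553]), 'force': array([-0.27082684,  0.07069727, -0.06856496]), 'moment': array([0.02710338, 0.00258919, 0.01881314]), 'opening': 0.08758311893293019}
```

View pics/scene0.png

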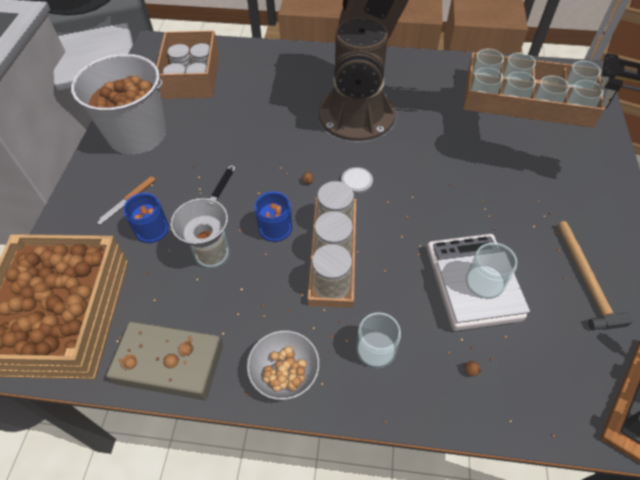

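View pics/top0.png

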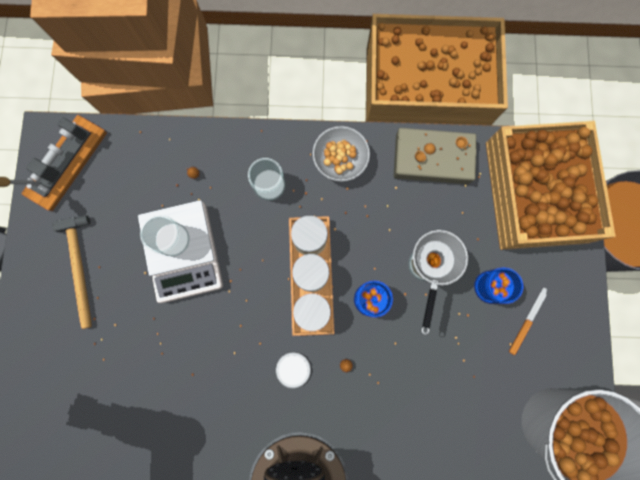

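View pics/wrist0.png

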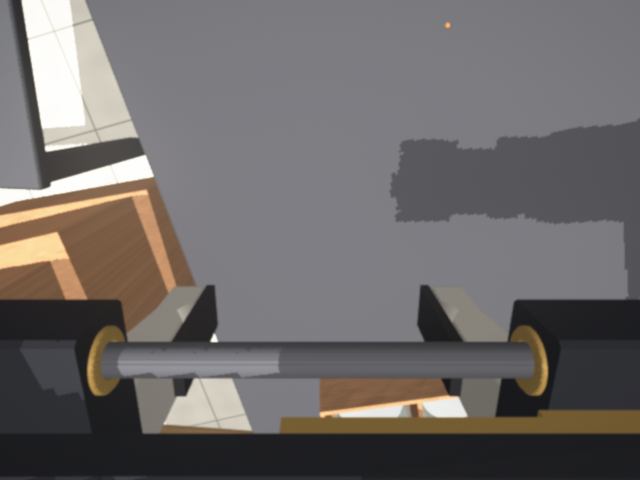

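Pictured: the funnel is at top (438,258) and scene (201,222), with its black handle at top (431,308) and scene (223,183). The scale jar is at top (165,237) and scene (490,270). The spare jar is at top (266,180) and scene (378,340). The blue jars, top (373,299) and (500,287), are decoys, as are the mixing bowl at top (341,154) and the knife at top (530,320).

```bash
python3 - <<'E'
from h import *
t=load('top0');s=load('scene0')
a=cv2.resize(t['frame'][210:360,360:560],(800,600),interpolation=cv2.INTER_CUBIC);cv2.imwrite('pics/c1.png',a)
a=cv2.resize(s['frame'][150:280,150:323],(800,600),interpolation=cv2.INTER_CUBIC);cv2.imwrite('pics/c2.png',a)
a=cv2.resize(t['frame'][180:310,120:293],(800,600),interpolation=cv2.INTER_CUBIC);cv2.imwrite('pics/c3.png',a)
a=cv2.resize(s['frame'][220:340,410:570],(800,600),interpolation=cv2.INTER_CUBIC);cv2.imwrite('pics/c4.png',a)
E
```

```text
(no output)
```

View pics/c1.png

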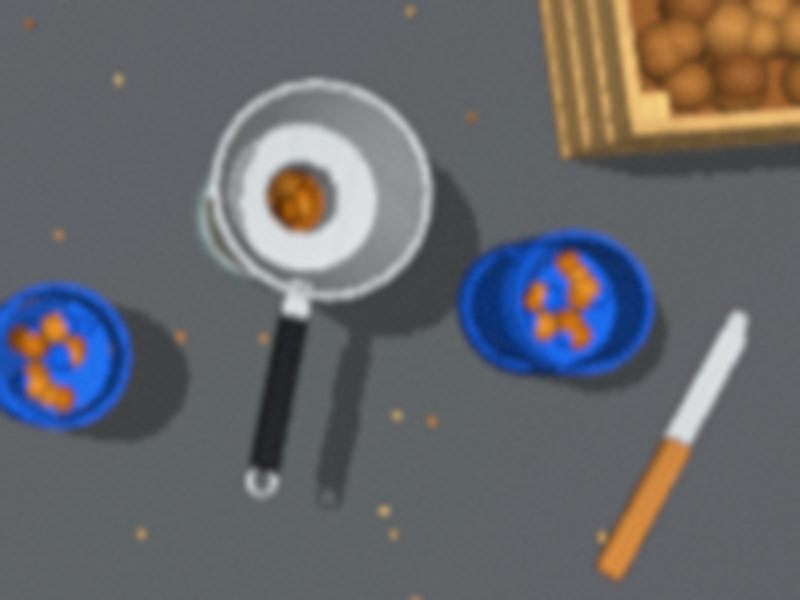

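View pics/c2.png

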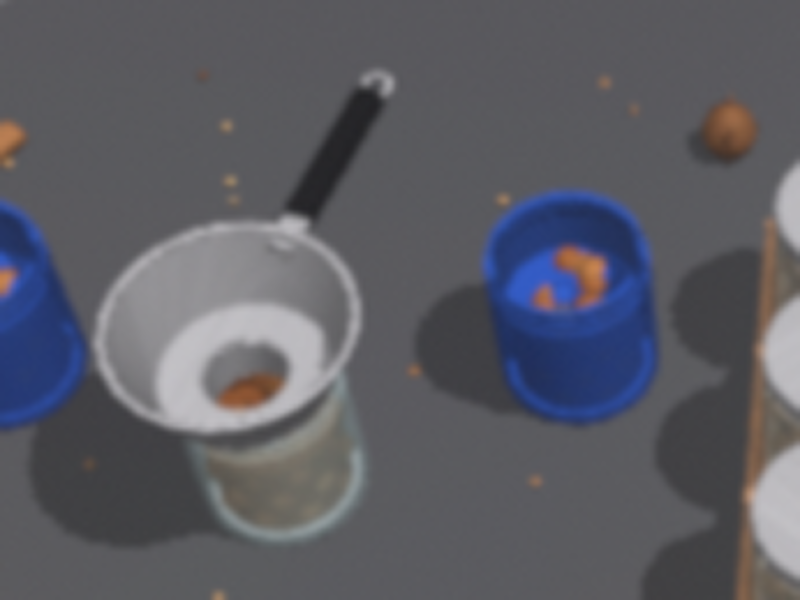

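View pics/c3.png

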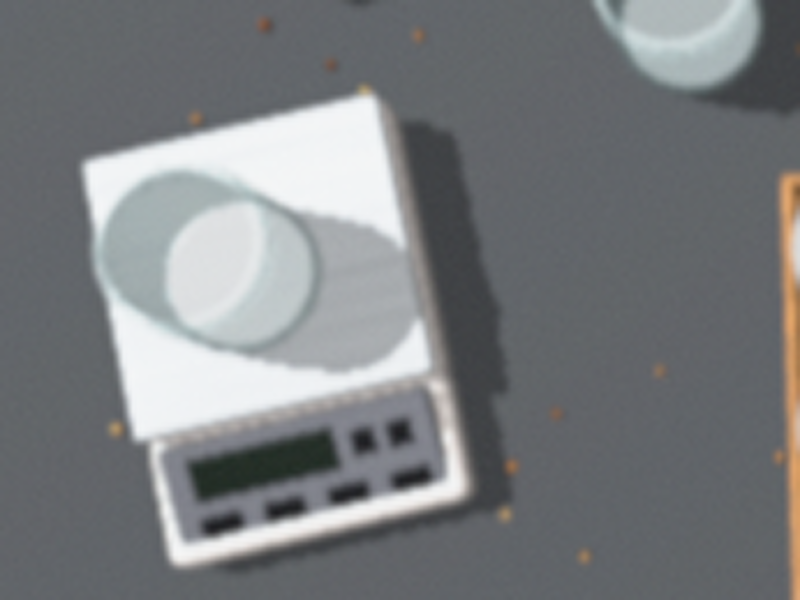

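View pics/c4.png

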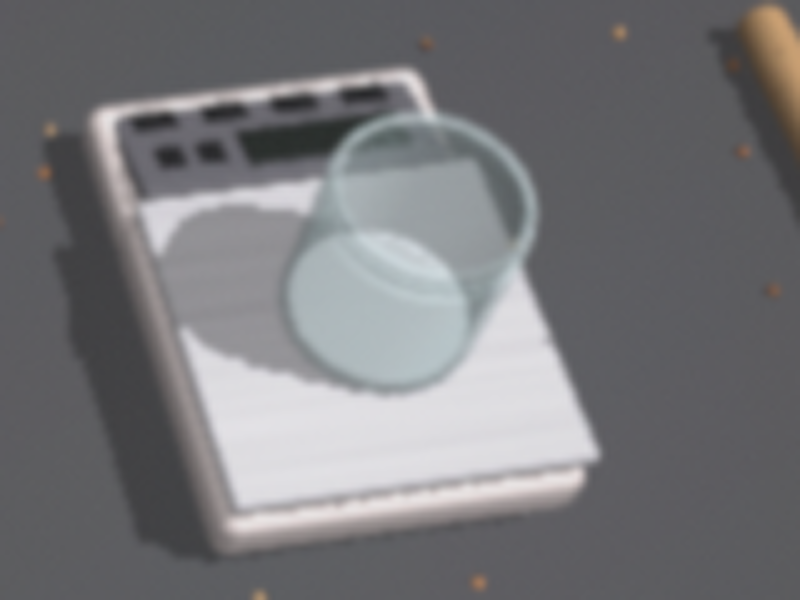

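The two funnel crops confirm the choice: steel funnel on the kernel-filled glass jar, with black handle in c1 from (292,320) to (264,468). In the scale crops the jar's rim circle is at about (186,257) in c3 and (434,206) in c4.

```bash
python3 - <<'E'
from h import *
t=load('top0');s=load('scene0')
def tri(a,b):
    # a,b=(s,u,v)
    A=[];B=[]
    M=np.zeros((3,3));r=np.zeros(3)
    L=[]
    for q in(a,b):
        o,d=ray(*q);d=d/np.linalg.norm(d);P=np.eye(3)-np.outer(d,d);M+=P;r+=P@o;L.append((o,P))
    x=np.linalg.solve(M,r);return x,[np.linalg.norm(P@(x-o))*1000 for o,P in L]
# handle black
res={}
for n,sn,(x0,x1,y0,y1) in(('t',t,(410,450,275,345)),('s',s,(205,240,160,205))):
    g=sn['frame'].max(2)[y0:y1,x0:x1]
    m=(g<60).astype(np.uint8)
    k,l,st,c=cv2.connectedComponentsWithStats(m);i=1+np.argmax(st[1:,4])
    P=np.argwhere(l==i)[:,::-1]+[x0,y0]
    r=cv2.minAreaRect(P.astype(np.float32));c0=P.mean(0);d=np.linalg.svd(P-c0,full_matrices=False)[2][0]
    pr=(P-c0)@d;print(n,len(P),r,c0,d,pr.min(),pr.max())
    e=[c0+d*(pr.min()-.5),c0+d*(pr.max()+.5)]
    e.sort(key=lambda p:p[1]); 
    if n=='s': e=e[::-1]
    res[n]=(c0,e)
    cl=cloud(sn);q=cl[P[:,1],P[:,0]];print('depth med',np.nanmedian(q,0),np.nanmin(q,0),np.nanmax(q,0))
for i in range(2): print('end',tri((t,*res['t'][1][i]),(s,*res['s'][1][i])))
print('mid',tri((t,*res['t'][0]),(s,*res['s'][0])))
for z in(.138,.144): print([plane(t,*p,z).round(4) for p in res['t'][1]],plane(t,*res['t'][0],z).round(4),plane(s,*res['s'][0],z).round(4))
# cloud of funnel rim
for n,sn in(('t',t),('s',s)):
    cl=cloud(sn);h=cl.reshape(-1,3)
    m=(h[:,0]>.4)&(h[:,0]<.75)&(h[:,1]>-.45)&(h[:,1]<-.2)&(h[:,2]>.139)&(h[:,2]<.152)
    q=h[m];print(n,m.sum(),q.min(0),q.max(0),q.mean(0))
    q2=q[q[:,0]>q[:,0].max()-.11]
    A=np.c_[2*q2[:,:2],np.ones(len(q2))];x=np.linalg.lstsq(A,(q2[:,:2]**2).sum(1),rcond=None)[0];print('circ',x[:2],np.sqrt(x[2]+x[:2]@x[:2]))
    # jar region depth
    m=(h[:,0]>.4)&(h[:,0]<.8)&(h[:,1]>.2)&(h[:,1]<.6)&(h[:,2]>.07);print('jar pts',m.sum(), h[m].mean(0) if m.any() else'')
    m=(h[:,0]>.4)&(h[:,0]<.9)&(h[:,1]>.2)&(h[:,1]<.6)&(h[:,2]>.15)&(h[:,2]<.17);print('jar rim pts',m.sum(), h[m].mean(0) if m.any() else'',h[m].min(0),h[m].max(0))
E
```

```text
t 254 ((429.09619140625, 308.01922607421875), (6.864063739776611, 36.86983108520508), 11.309932708740234) [429.0984252  308.12992126] [-0.1919899  0.9813969] -18.54171150670666 18.324496151340377
depth med [ 0.4364372  -0.28949794  0.14226702] [ 0.39572383 -0.30400704  0.13640234] [ 0.47771588 -0.27582122  0.14794855]
s 195 ((222.0882110595703, 182.85293579101562), (6.516945838928223, 30.18375015258789), 30.963754653930664) [222.13333333 182.78974359] [-0.51678081  0.85611775] -15.014868820901834 15.17334858272965
depth med [ 0.43922611 -0.28868644  0.14355544] [ 0.27387326 -0.35009833 -0.00102092] [ 0.48024827 -0.27360854  0.148005  ]
end (array([ 0.47908854, -0.29896728,  0.1403863 ]), [np.float64(0.05515707677209634), np.float64(0.055157076772149455)])
end (array([ 0.39438053, -0.27992207,  0.14309311]), [np.float64(0.8954158645978202), np.float64(0.8954158645977673)])
mid (array([ 0.43618882, -0.2898506 ,  0.14042132]), [np.float64(0.2825725518335749), np.float64(0.2825725518336002)])
[array([ 0.4792, -0.2996,  0.138 ]), array([ 0.3943, -0.2821,  0.138 ])] [ 0.4362 -0.2907  0.138 ] [ 0.4342 -0.2904  0.138 ]
[array([ 0.4789, -0.2981,  0.144 ]), array([ 0.3945, -0.2806,  0.144 ])] [ 0.4362 -0.2892  0.144 ] [ 0.4392 -0.2882  0.144 ]
t 664 [ 0.40008372 -0.37955694  0.1390035 ] [ 0.61907538 -0.25234707  0.15004972] [ 0.51085413 -0.30831838  0.14258973]
circ [ 0.55565958 -0.31544323] 0.06115412965002788
jar pts 1116 [0.59103743 0.33629039 0.12183302]
jar rim pts 263 [0.59060643 0.33703983 0.1550974 ] [0.54883221 0.29525202 0.15001239] [0.63344814 0.38040645 0.16079437]
s 600 [ 0.40074848 -0.37800015  0.13900599] [ 0.61896133 -0.25033747  0.15003816] [ 0.51066408 -0.30976546  0.14364166]
circ [ 0.55555667 -0.31325934] 0.061271175330233164
jar pts 1948 [0.59423964 0.33820789 0.12040475]
jar rim pts 374 [0.59366842 0.33871395 0.15531836] [0.54801924 0.29715684 0.15000655] [0.63457826 0.38078188 0.16193737]
```

```bash
cat >> h.py <<'E'
from scipy.spatial.transform import Rotation as Ro
def tool():
    o=ctrl.get_obs();R=Ro.from_euler('xyz',o['orientation'],degrees=True).as_matrix();return o,R
def yawz(R): return np.degrees(np.arctan2(R[1,2],R[0,2]))
def circ(q):
    A=np.c_[2*q[:,:2],np.ones(len(q))];x=np.linalg.lstsq(A,(q[:,:2]**2).sum(1),rcond=None)[0];return x[:2],np.sqrt(x[2]+x[:2]@x[:2])
E
python3 - <<'E'
from h import *
o,R=tool();print(R.round(3),yawz(R),o['tool_pos'])
for n in('top0','scene0'):
    h=cloud(load(n)).reshape(-1,3)
    m=(h[:,0]>.5)&(h[:,0]<.7)&(h[:,1]>.25)&(h[:,1]<.45)&(h[:,2]>.152)&(h[:,2]<.17);print(n,circ(h[m]),h[m][:,2].max(),np.median(h[m][:,2]))
    m=(h[:,0]>.45)&(h[:,0]<.72)&(h[:,1]>.22)&(h[:,1]<.45)&(h[:,2]>.05)&(h[:,2]<.065);print('platter',np.median(h[m][:,2]))
    m=(h[:,0]>.4)&(h[:,0]<.7)&(abs(h[:,1])<.12)&(h[:,2]>.1);print('lids',h[m].min(0),h[m].max(0))
E
```

```text
[[-0.     0.967 -0.255]
 [-0.001 -0.255 -0.967]
 [-1.     0.     0.001]] -104.77604732440855 [0.17202106 0.65231337 0.22582176]
top0 (array([0.59153095, 0.33691697]), np.float64(0.039797200669239634)) 0.1607943739336002 0.15611215196344308
platter 0.05647628122870141
lids [ 0.40006604 -0.06183428  0.1002454 ] [0.65018169 0.0349577  0.11984922]
scene0 (array([0.59174874, 0.33897267]), np.float64(0.04000336425389087)) 0.1619373740770036 0.1563221736667305
platter 0.05730256741571593
lids [ 0.40010286 -0.0608557   0.10000331] [0.65322922 0.03689459 0.12092967]
```

servo_tool --motion '[{"offset": [-0.002,0.034,0.0214],"roll": 0,"claw": 1},{"offset": [-0.002,0.034,0.0214],"roll": 0,"claw": 1},{"offset": [-0.002,0.034,0.0214],"roll": 0,"claw": 1},{"offset": [-0.002,0.034,0.0214],"roll": 0,"claw": 1},{"offset": [-0.002,0.034,0.0214],"roll": 0,"claw": 1},{"offset": [-0.002,0.034,0.0214],"roll": 0,"claw": 1},{"offset": [-0.002,0.034,0.0214],"roll": 0,"claw": 1},{"offset": [-0.002,0.034,0.0214],"roll": 0,"claw": 1},{"offset": [-0.002,0.034,0.0214],"roll": 0,"claw": 1},{"offset": [-0.002,0.034,0.0214],"roll": 0,"claw": 1},{"offset": [-0.002,0.034,0.0214],"roll": 0,"claw": 1},{"offset": [-0.002,0.034,0.0214],"roll": 0,"claw": 1}]'

```text
clock: 1.65
tool_pos: [0.5018, 0.2992, 0.2505]
orientation: [-45.3, 90.0, -150.0]
force: [0.2, 0.1, -0.2]
opening: 0.0875
```

servo_tool --motion '[{"offset": [0,0.0096,0.0487],"roll": 0,"claw": 1},{"offset": [0,0.0096,0.0487],"roll": 0,"claw": 1},{"offset": [0,0.0096,0.0487],"roll": 0,"claw": 1},{"offset": [0,0.0096,0.0487],"roll": 0,"claw": 1},{"offset": [0,0.0096,0.0487],"roll": 0,"claw": 1},{"offset": [0,0.0096,0.0487],"roll": 0,"claw": 1},{"offset": [0,0.0096,0.0487],"roll": 0,"claw": 1},{"offset": [0,0.0096,0.0487],"roll": 0,"claw": 1},{"offset": [0,0.0096,0.0487],"roll": 0,"claw": 1},{"offset": [0,0.0096,0.0487],"roll": 0,"claw": 1},{"offset": [0,0.0096,0.0487],"roll": 0,"claw": 1},{"offset": [0,0,0],"roll": -2.8,"claw": 1}]'

```text
clock: 3.15
tool_pos: [0.4658, -0.2473, 0.2499]
orientation: [-75.9, 89.9, -178.1]
force: [-0.3, 0.3, -0.9]
opening: 0.0878
```

```bash
python3 - <<'E'
from h import *
s=snap('wrist','w1')
o,R=tool();print(o['joint_pos'].round(1),o['tool_pos'],yawz(R),o['clock'],R.round(3))
cl=cloud(s);h=cl.reshape(-1,3)
g=s['frame'].max(2).reshape(-1)
m=(h[:,0]>.36)&(h[:,0]<.5)&(h[:,1]>-.33)&(h[:,1]<-.25)&(h[:,2]>.12)&(h[:,2]<.16)&(g<70);q=h[m];print(m.sum(),np.nanmedian(q,0),q.min(0),q.max(0))
d=np.linalg.svd(q[:,:2]-q[:,:2].mean(0),full_matrices=False)[2][0];print(np.degrees(np.arctan2(d[1],d[0])))
m=(h[:,0]>.48)&(h[:,0]<.68)&(h[:,1]>-.4)&(h[:,1]<-.23)&(h[:,2]>.143)&(h[:,2]<.155);print(circ(h[m]),h[m][:,2].max())
gp=o['tool_pos'].copy();gp=gp-0.019*R[:,0]
T=np.array([.4627,-.2945,.139]);print('need tool',R.T@(T-gp))
E
```

```text
[ -6.5   5.7 -15.7  -0.  -68.6  84.6] [ 0.46595908 -0.2462218   0.24998669] -101.94401445098146 3.2 [[-0.001  0.978 -0.207]
 [ 0.    -0.207 -0.978]
 [-1.    -0.001  0.   ]]
2881 [ 0.44236498 -0.29245905  0.14324112] [ 0.39360274 -0.3091034   0.13481937] [ 0.48247751 -0.27593063  0.14582463]
167.9309831012614
(array([ 0.5550435 , -0.31709611]), np.float64(0.06150108162356332)) 0.14872400723900375
need tool [0.12998003 0.00693259 0.04790433]
```

View pics/w1.png

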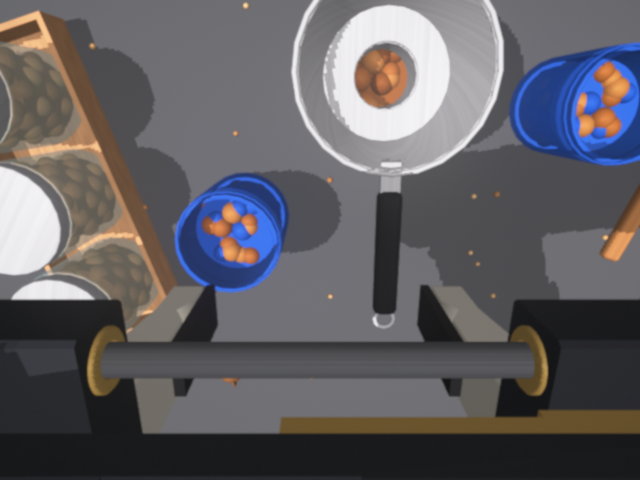

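The picture shows the handle at (387,250), between the open jaws in x and ahead of them in y. The funnel rim is at (397,70) and the blue decoys at (232,230) and (590,110), both clear of the descent. Moving over, then down, then closing.

servo_tool --motion '[{"offset": [0,0.0017,0.0125],"roll": 0,"claw": 1},{"offset": [0,0.0017,0.0125],"roll": 0,"claw": 1},{"offset": [0,0.0018,0.0125],"roll": 0,"claw": 1},{"offset": [0,0.0018,0.0115],"roll": 0,"claw": 1},{"offset": [0.03,0,0],"roll": 0,"claw": 1},{"offset": [0.03,0,0],"roll": 0,"claw": 1},{"offset": [0.025,0,0],"roll": 0,"claw": 1},{"offset": [0.02,0,0],"roll": 0,"claw": 1},{"offset": [0.016,0,0],"roll": 0,"claw": 1},{"offset": [0.01,0,0],"roll": 0,"claw": 1},{"offset": [0,0,0],"roll": 0,"claw": 1},{"offset": [0,0,0],"roll": 0,"claw": 1}]'

```text
clock: 4.7
tool_pos: [0.4639, -0.2942, 0.1202]
orientation: [77.9, 89.9, -24.0]
force: [-0.1, -0.6, 0.4]
opening: 0.0877
```

```bash
python3 - <<'E'
from h import *
s=snap('wrist','w2')
o,R=tool();gp=o['tool_pos']-.019*R[:,0];print(gp,yawz(R),o['force'],R.T@(np.array([.4627,-.2955,.138])-gp))
E
```

```text
[ 0.46388988 -0.29412628  0.13932963] -101.96059620737273 [-0.19503707  0.05128424  0.26011365] [ 0.00132872 -0.00088114  0.00159026]
```

View pics/w2.png

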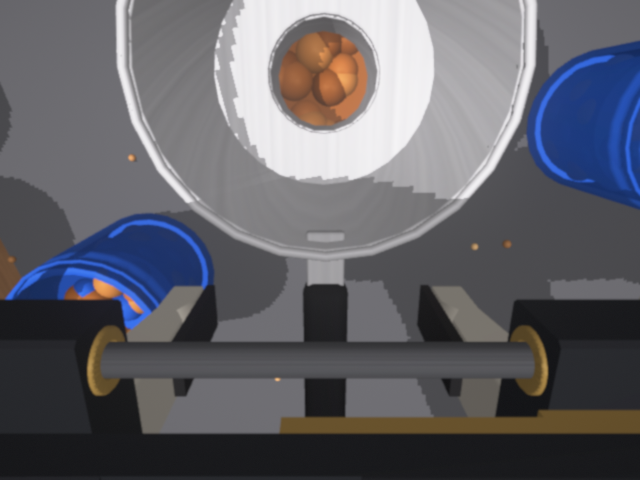

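The picture shows the handle (325,350) between the jaws, about 2 mm right of centre.

servo_tool --motion '[{"offset": [0.0013,-0.0005,0.002],"roll": 0,"claw": 1},{"offset": [0,0,0],"roll": 0,"claw": -0.4},{"offset": [0,0,0],"roll": 0,"claw": -1},{"offset": [0,0,0],"roll": 0,"claw": -1},{"offset": [0,0,0],"roll": 0,"claw": -1},{"offset": [0,0,0],"roll": 0,"claw": -1},{"offset": [0,0,0],"roll": 0,"claw": -1},{"offset": [0,0,0],"roll": 0,"claw": -1}]'

```text
clock: 5.75
tool_pos: [0.4625, -0.2958, 0.1182]
orientation: [-83.5, 90.0, 174.5]
force: [0.3, 0.4, 0.3]
opening: 0.0232
```

```bash
python3 - <<'E'
from h import *
s=snap('scene','s3')
o,R=tool();print(o)
E
```

```text
{'clock': 5.8, 'joint_pos': array([-1.21570850e+01,  1.43417582e+01, -2.36490230e+01, -5.44147241e-04,
       -5.20099144e+01,  9.01846680e+01]), 'qvel': array([-0.09860264,  0.09051911, -0.06254215,  0.34809432, -0.05296949,
        0.08074817]), 'tau': array([ 2.02725518e-03, -4.50470352e+01,  2.46462411e+01,  5.76470733e+00,
        7.80933746e-02, -9.30680799e-04]), 'tool_pos': array([ 0.46245479, -0.29582085,  0.1182471 ]), 'orientation': array([-121.83707279,   89.99918278,  136.19017527]), 'force': array([-0.20408228,  0.4686955 , -0.02044604]), 'moment': array([-0.22600661,  0.04845689, -0.01924668]), 'opening': 0.018939757525485577}
```

View pics/s3.png

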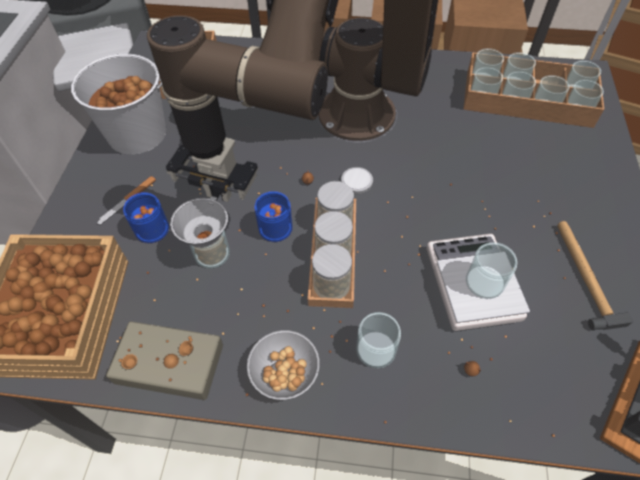

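The view shows the fingers around the handle and funnel and jars undisturbed. The fingers are still closing (19 mm), so I'll wait and then lift a little.

servo_tool --motion '[{"offset": [0,0,0],"roll": 0,"claw": -1},{"offset": [0,0,0],"roll": 0,"claw": -1},{"offset": [0,0,0],"roll": 0,"claw": -1},{"offset": [0,0,0],"roll": 0,"claw": -1}]'

```text
clock: 6.3
tool_pos: [0.4624, -0.2958, 0.1183]
orientation: [-54.7, 90.0, -156.7]
force: [-0.5, -0.7, 0.3]
opening: 0.0166
```

servo_tool --motion '[{"offset": [-0.002,0,0],"roll": 0,"claw": -1},{"offset": [-0.004,0,0],"roll": 0,"claw": -1},{"offset": [-0.004,0,0],"roll": 0,"claw": -1},{"offset": [-0.005,0,0],"roll": 0,"claw": -1},{"offset": [0,0,0],"roll": 0,"claw": -1}]'

```text
clock: 6.92
tool_pos: [0.4628, -0.2959, 0.1338]
orientation: [84.8, 89.9, -17.2]
force: [-0.1, -0.4, -0.5]
opening: 0.0167
```

```bash
cat >> h.py <<'E'
def fun(tags,cx,cy,z0):
    # rim points of the funnel near (cx,cy); plane + circle fit
    for tag in tags:
        s=load(tag);h=cloud(s).reshape(-1,3);f=s['frame'].reshape(-1,3).astype(int)
        r=np.hypot(h[:,0]-cx,h[:,1]-cy)
        m=(r>.055)&(r<.068)&(h[:,2]>z0-.012)&(h[:,2]<z0+.02)
        # top-most points by angular sector
        q=h[m];a=np.arctan2(q[:,1]-cy,q[:,0]-cx);b=((a+np.pi)/(2*np.pi)*24).astype(int)
        P=np.array([q[b==i][np.argsort(q[b==i][:,2])[-max(1,(b==i).sum()//4)]] for i in range(24) if (b==i).sum()>3])
        c,rad=circ(P)
        A=np.c_[P[:,0]-c[0],P[:,1]-c[1],np.ones(len(P))];x=np.linalg.lstsq(A,P[:,2],rcond=None)[0]
        print(tag,len(P),'c',c.round(4),'r',rad.round(4),'z',x[2].round(4),'slope',x[:2].round(3),'res',np.std(A@x-P[:,2]).round(4))
E
python3 - <<'E'
from h import *
snap('scene','s4');snap('top','t4')
o,R=tool();print(o['tool_pos'],o['force'],o['moment'],o['opening'])
fun(['top0','scene0'],.5556,-.3145,.146)
fun(['s4','t4'],.5556,-.3145,.161)
t=load('s4')['frame'];cv2.imwrite('pics/c5.png',cv2.resize(t[150:280,150:323],(800,600),interpolation=cv2.INTER_CUBIC))
E
```

```text
[ 0.46247213 -0.29579163  0.13331587] [ 0.35224344  0.03150676 -1.60298965] [0.02554735 0.11429662 0.02015012] 0.016521005902783627
top0 24 c [ 0.5551 -0.3147] r 0.0615 z 0.144 slope [-0.006  0.007] res 0.0008
scene0 24 c [ 0.5549 -0.314 ] r 0.0623 z 0.1454 slope [0.019 0.011] res 0.0007
s4 24 c [ 0.5564 -0.3126] r 0.0619 z 0.1604 slope [0.012 0.011] res 0.0007
t4 10 c [ 0.5566 -0.3156] r 0.0612 z 0.1616 slope [-0.062  0.029] res 0.0008
```

View pics/c5.png

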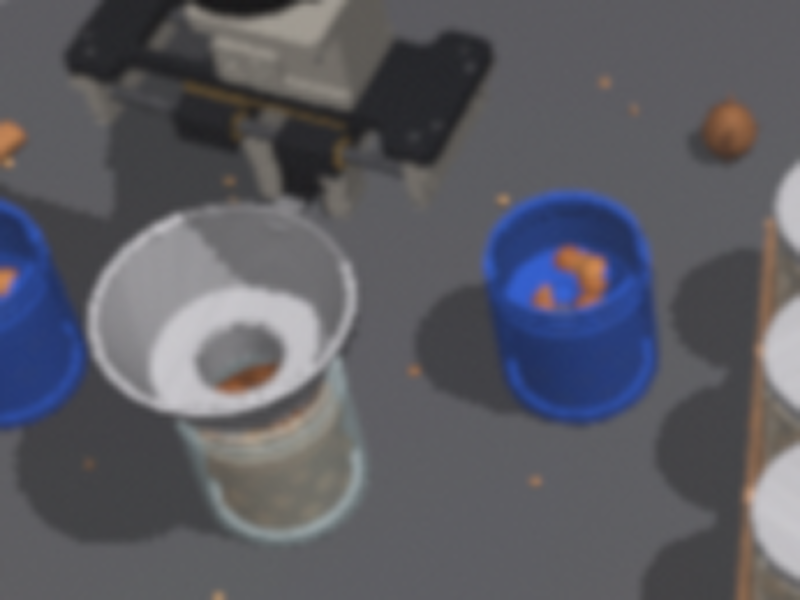

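The funnel is up about 15 mm and level, with force −1.6 N, which is its weight. The jar is unmoved. I'll lift clear and carry it across.

servo_tool --motion '[{"offset": [-0.006,0,0],"roll": 0,"claw": -1},{"offset": [-0.01,0,0],"roll": 0,"claw": -1},{"offset": [-0.015,0,0],"roll": 0,"claw": -1},{"offset": [-0.02,0,0],"roll": 0,"claw": -1},{"offset": [-0.02,0,0],"roll": 0,"claw": -1},{"offset": [-0.02,0,0],"roll": 0,"claw": -1},{"offset": [-0.015,0,0],"roll": 0,"claw": -1},{"offset": [-0.01,0,0],"roll": 0,"claw": -1},{"offset": [-0.005,0,0],"roll": 0,"claw": -1},{"offset": [0,0,0],"roll": 0,"claw": -1},{"offset": [0,0,0],"roll": 0,"claw": -1}]'

```text
clock: 8.4
tool_pos: [0.4622, -0.2957, 0.2536]
orientation: [-100.8, 89.9, 157.3]
force: [0.4, 0.0, -1.5]
opening: 0.0167
```

```bash
python3 - <<'E'
from h import *
snap('scene','s5')
o,R=tool();print(o['tool_pos'],o['force'],o['opening'],R.round(3),o['joint_pos'])
fun(['s5'],.5556,-.3145,.282)
E
```

```text
[ 0.46216994 -0.29572044  0.25359477] [-0.31354988 -0.0747006  -1.44779847] 0.01665411919501648 [[-0.001  0.978 -0.207]
 [ 0.    -0.207 -0.978]
 [-1.    -0.001 -0.   ]] [-1.21579403e+01  7.70556150e+00 -1.29200141e+01 -7.87939162e-03
 -6.94432818e+01  9.01876501e+01]
s5 24 c [ 0.5555 -0.3129] r 0.0616 z 0.2795 slope [0.009 0.01 ] res 0.0007
```

View pics/s5.png

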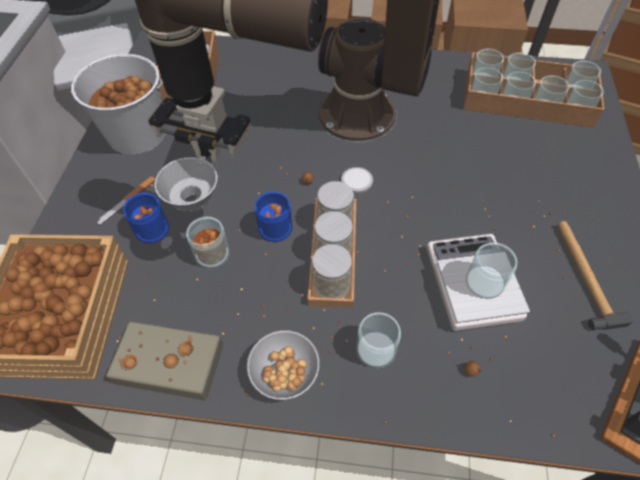

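The view shows the funnel clear of the full jar, funnel at (187,185) and jar at (209,240). Now crossing over the tray.

servo_tool --motion '[{"offset": [0,-0.0012,-0.008],"roll": 0,"claw": -1},{"offset": [0,-0.0028,-0.018],"roll": 0,"claw": -1},{"offset": [0,-0.0043,-0.028],"roll": 0,"claw": -1},{"offset": [0,-0.0053,-0.034],"roll": 0,"claw": -1},{"offset": [0,-0.0053,-0.034],"roll": 0,"claw": -1},{"offset": [0,-0.0053,-0.034],"roll": 0,"claw": -1},{"offset": [0,-0.0053,-0.034],"roll": 0,"claw": -1},{"offset": [0,-0.0053,-0.034],"roll": 0,"claw": -1},{"offset": [0,-0.0053,-0.034],"roll": 0,"claw": -1},{"offset": [0,-0.0053,-0.034],"roll": 0,"claw": -1},{"offset": [0,-0.0053,-0.034],"roll": 0,"claw": -1},{"offset": [0,-0.0053,-0.034],"roll": 0,"claw": -1}]'

```text
clock: 9.95
tool_pos: [0.4816, 0.07, 0.2545]
orientation: [150.6, 90.0, 48.6]
force: [-0.3, -0.2, -1.4]
opening: 0.0169
```

servo_tool --motion '[{"offset": [0,-0.0053,-0.034],"roll": 0,"claw": -1},{"offset": [0,-0.0053,-0.034],"roll": 0,"claw": -1},{"offset": [0,-0.0053,-0.034],"roll": 0,"claw": -1},{"offset": [0,-0.0053,-0.034],"roll": 0,"claw": -1},{"offset": [0,-0.0053,-0.034],"roll": 0,"claw": -1},{"offset": [0,-0.0053,-0.034],"roll": 0,"claw": -1},{"offset": [0,-0.0046,-0.03],"roll": 0,"claw": -1},{"offset": [0,-0.0037,-0.024],"roll": 0,"claw": -1},{"offset": [0,-0.0025,-0.016],"roll": 0,"claw": -1},{"offset": [0,-0.0013,-0.0085],"roll": 0,"claw": -1},{"offset": [0,-0.0005,-0.003],"roll": 0,"claw": -1},{"offset": [0,0,0],"roll": 0,"claw": -1}]'

```text
clock: 11.45
tool_pos: [0.4982, 0.356, 0.2543]
orientation: [-12.7, 90.0, -114.7]
force: [0.1, -0.0, -1.9]
opening: 0.0166
```

```bash
python3 - <<'E'
from h import *
snap('scene','s6');snap('top','t6')
o,R=tool();print(o['tool_pos'],o['force'],o['opening'],R.round(3),o['clock'])
fun(['s6','t6'],.5916,.338,.282)
t=load('s6')['frame'];cv2.imwrite('pics/c6.png',cv2.resize(t[160:340,400:640],(800,600),interpolation=cv2.INTER_CUBIC))
t=load('t6')['frame'];cv2.imwrite('pics/c7.png',cv2.resize(t[180:330,80:280],(800,600),interpolation=cv2.INTER_CUBIC))
E
```

```text
[0.49820397 0.3558615  0.25444558] [-0.37737662 -0.55154908 -1.42551239] 0.016697621956606252 [[ 0.     0.978 -0.208]
 [ 0.    -0.208 -0.978]
 [-1.     0.    -0.   ]] 11.55
s6 24 c [0.5914 0.3371] r 0.0621 z 0.2803 slope [ 0.008 -0.004] res 0.0005
t6 23 c [0.5922 0.335 ] r 0.0618 z 0.2798 slope [-0.015 -0.008] res 0.0008
```

View pics/c6.png

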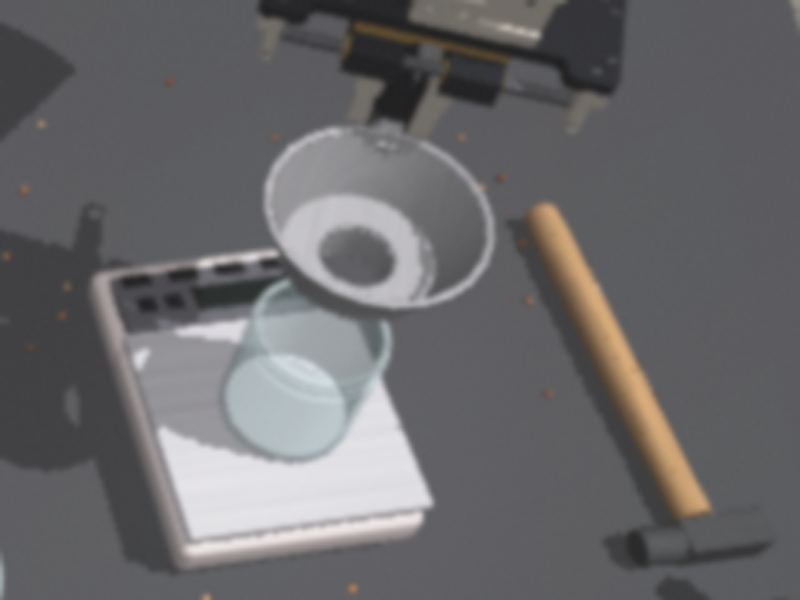

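View pics/c7.png

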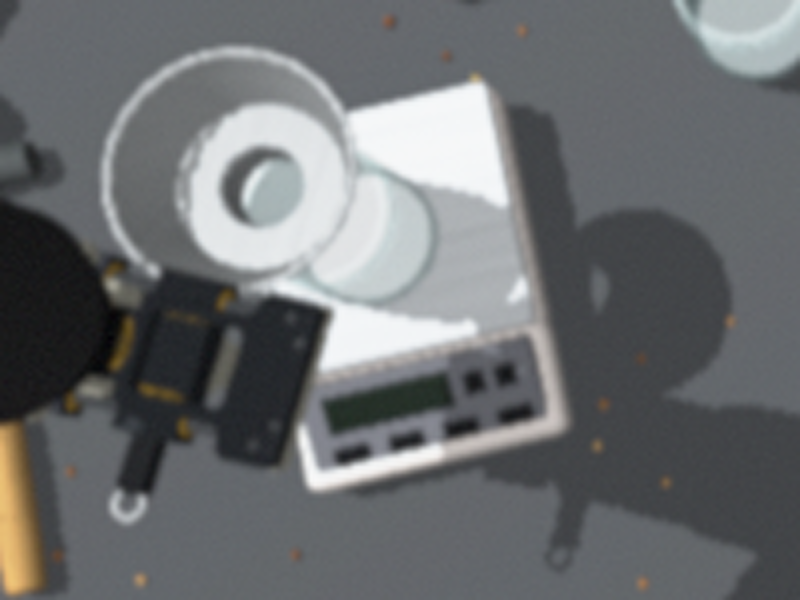

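Both views show the funnel level and about 2 mm short in y of the jar's rim. I'll correct that and lower it 40 mm, to about 12 mm above the rim.

servo_tool --motion '[{"offset": [0,-0.0004,-0.002],"roll": 0,"claw": -1},{"offset": [0.003,0,0],"roll": 0,"claw": -1},{"offset": [0.006,0,0],"roll": 0,"claw": -1},{"offset": [0.008,0,0],"roll": 0,"claw": -1},{"offset": [0.008,0,0],"roll": 0,"claw": -1},{"offset": [0.007,0,0],"roll": 0,"claw": -1},{"offset": [0.005,0,0],"roll": 0,"claw": -1},{"offset": [0.002,0,0],"roll": 0,"claw": -1},{"offset": [0.001,0,0],"roll": 0,"claw": -1},{"offset": [0,0,0],"roll": 0,"claw": -1},{"offset": [0,0,0],"roll": 0,"claw": -1}]'

```text
clock: 12.92
tool_pos: [0.4982, 0.3586, 0.2145]
orientation: [150.3, 90.0, 48.3]
force: [0.3, -0.0, -1.2]
opening: 0.0166
```

```bash
python3 - <<'E'
from h import *
snap('scene','s7');snap('top','t7')
o,R=tool();print(o['tool_pos'],o['force'],o['opening'],o['clock'],np.abs(o['qvel']).max())
fun(['s7','t7'],.5916,.338,.242)
for n,r in(('s7',1),('t7',1)):
    s=load(n);h=cloud(s).reshape(-1,3)
    m=(np.hypot(h[:,0]-.5916,h[:,1]-.338)<.045)&(np.hypot(h[:,0]-.5916,h[:,1]-.338)>.034)&(h[:,2]>.152)&(h[:,2]<.164);print(n,'jar rim',m.sum(),circ(h[m]) if m.sum()>10 else '', np.percentile(h[m][:,2],[5,50,95]))
for n,c in(('top0','t7'),('scene0','s7')):
    for nm,(x,y) in dict(full=(.5556,-.3145)).items():
      for k in(n,c):
        h=cloud(load(k)).reshape(-1,3);r=np.hypot(h[:,0]-x,h[:,1]-y);m=(r<.06)&(h[:,2]>.02)&(h[:,2]<.098);print(k,nm,m.sum(),h[m].mean(0))
t=load('s7')['frame'];cv2.imwrite('pics/c8.png',cv2.resize(t[180:340,410:623],(800,600),interpolation=cv2.INTER_CUBIC))
E
```

```text
[0.49819803 0.35854444 0.21444601] [ 0.04984263 -0.48394801 -1.23316528] 0.01698741776792308 13.025 0.10904980084139675
s7 24 c [0.5915 0.3403] r 0.0618 z 0.2406 slope [ 0.009 -0.007] res 0.0004
t7 22 c [0.5919 0.3376] r 0.0616 z 0.2398 slope [-0.013 -0.009] res 0.0005
s7 jar rim 171 (array([0.59187989, 0.33885721]), np.float64(0.039927643213829175)) [0.15240372 0.15650649 0.15927775]
t7 jar rim 73 (array([0.5910035 , 0.33637925]), np.float64(0.039541405755076676)) [0.15259906 0.1561998  0.15954036]
top0 full 390 [ 0.55291921 -0.31143878  0.06444419]
t7 full 1111 [ 0.55233216 -0.31186626  0.06590922]
scene0 full 879 [ 0.57065737 -0.3008163   0.06255115]
s7 full 1426 [ 0.5579356  -0.30786492  0.06584199]
```

View pics/c8.png

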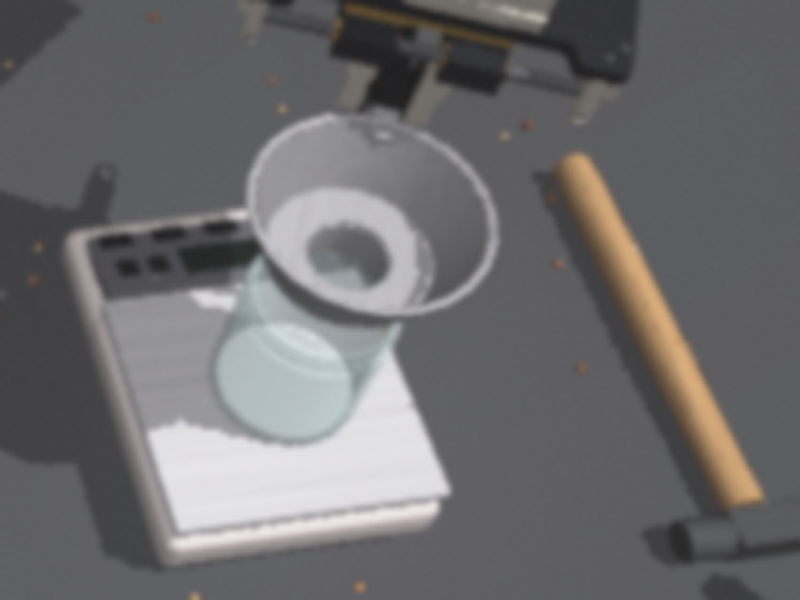

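View pics/t7.png

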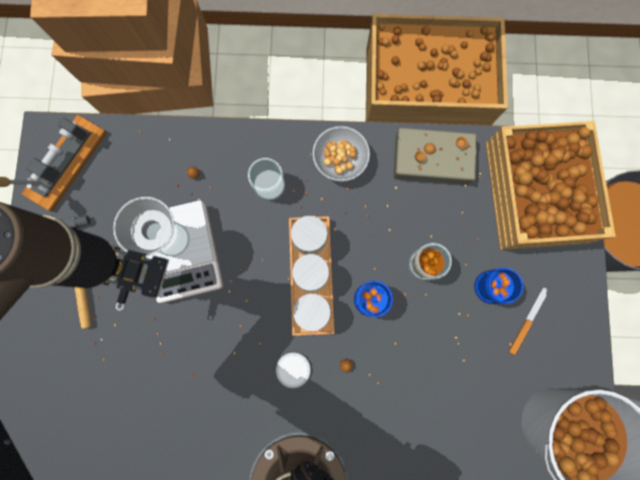

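The pictures show the funnel upright over the scale jar, with a gap to the rim. The full jar (431,262 in top) and the other jars are where they were. Handing in.

```bash
python3 - <<'E'
from h import *
print(ctrl.close_job())
E
```

```text
the job is handed in; nothing more can be done
None
```

I gripped the funnel by its handle, about 26 mm inward from the handle's middle. I then lifted it out of the full jar, carried it over the tray, and handed in at about 13 s while still holding it over the open jar on the scale. No verdict was reported.

My last checks before handing in:
- **Centring:** the funnel's axis is within about 1.5 mm of the mouth's centre in both views. The two cameras disagree with each other by about 2.5 mm in y.
- **Height:** the spout's end is about 12 mm above the rim. I worked this out from the measured lift and the stated 158 mm rim height. Raw depth readings sit 1–2 mm lower, on both the funnel and the jar.
- **Upright:** the funnel's tilt is under about 0.02 rad.
- **Not touching:** the force on the tool was −1.2 to −1.5 N, which matches the funnel hanging freely.
- **Jars:** the rim fit put the scale jar within 1 mm of where it started. Judged by eye, the full, closed and spare jars look unmoved. My depth comparison of the full jar was inconclusive because the funnel covered it at the start.

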